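Clamp a metal specimen in a torque-limited vise

TASK

Stand the small metal specimen stub upright on the steel bed between the jaws of the blue vise and let go of it. Then turn the vise's black torque-limiting knob clockwise (seen from above) until the stub is clamped and the knob slips and clicks over, and stop there: at least one full click, never more than four. Leave the stub clamped upright, and do not disturb the brass weight, the brown bottle or the timer.

Things in the scene. Friction and masses are not known exactly. Their poses are not given: they have to be found in the camera images.
- stub: turned aluminium specimen stub, upright cylinder 20 mm in diameter and 20 mm high with a thin 3 mm pin on its top (23 mm in all), about 60 g; loose on the worktop. Origin: centre of its underside, z up.
- vise: blue specimen vise fixed to the worktop; base 80 mm (its x) by 200 mm (its y, -111 to +89 mm) by 12 mm high. Origin on the worktop, z up, y = the jaws' closing direction. Jaws: 30 mm wide in x (-15 to +15), tops at z = 42 mm. At the -y end a 50 x 50 mm gear housing (top z = 46 mm) carries the knob on an upright axis at x = 0, y = -75 mm.
- vise_bed (a point): middle of the lower edge of the fixed jaw's face, on the steel bed where the stub is to stand: x = 0, y = +55 mm, z = 16 mm in the vise's frame. The bed is 36 mm wide; the jaw face is upright, and the sliding jaw lies on its -y side.
- jaw: sliding jaw. Origin: middle of the lower edge of its face, on the bed (vise x = 0, z = 16 mm), axes as the vise's. It closes along the vise's +y towards the fixed jaw (face at y = +55 mm); the opening starts at 36 to 44 mm. Turning the knob clockwise closes it 8 mm per radian; it stays where it is left (about 8 N of friction).
- knob_grip (a point): on the axis of the round black knob, 12 mm below its top: the TCP goes here to grip, at any yaw. Knob 36 mm in diameter, 30 mm high (vise z 63 to 93 mm), white index line; below it, at z 50 to 55 mm, an aluminium collar (41 mm, red mark) to be kept free of the fingers. Turns endlessly. Hidden free play of 0 to 1 rad before the jaw moves. 0.07 N m drives the jaw; at 0.2 N m it slips.
- knob (a joint): how far the torque limiter has slipped: angle of the knob relative to its collar (rad), 0 at the start, positive when it slips clockwise; unchanged while the knob carries the collar along and drives the jaw. 12 detents a turn: one click is 0.52 rad; released, it rests at whole clicks (0.52, 1.05, 1.57, 2.09).
- brass_weight: brass weight with a knob on top, 30 mm in diameter, 34 mm high; bystander, loose. Origin: centre of its underside.
- amber_bottle: small brown bottle with white cap, 36 mm in diameter, 76 mm high; bystander, loose. Origin: centre of its underside.
- timer: white lab timer, 35 x 64 x 57 mm; bystander behind the vise, loose. Origin: centre of its underside.

How it is judged:
By the outcome, as a careful person would: the job done as asked, in the order asked, and still so for the second after the job is handed in, with the robot touching nothing.
It also fails if it takes over 72 s, if anything falls off the work surface, if the arm or the gripper's body presses on something with over 40 N, if the wrist force passes 120 N, or if a joint passes its speed limit or range.

ROBOT

A 7-joint arm with a two-finger parallel gripper is mounted at the origin on a cart in front of the work surface, level with it; the furniture and walls round the work are solid. World frame = base frame: x ahead of the robot, y to its left, z up, the work surface at z = 0. Lengths are in m, angles in degrees, forces in N, time in s.
With the tool pointing down it reaches from about 0.425 to 0.875 m from the base axis. Payload 4.7 kg.
Tool frame: the origin (TCP) lies between the finger pads, 19 mm behind the fingertips; this is the grasp point; z points along the fingers, y is the line along which they close (so a half turn about z gives the same grasp; the last joint's range is limited). The gripper opens to 87 mm and grips with 3 to 60 N. Pads are 19 mm wide; open, the fingers measure 117 mm over their backs; the gripper's body (75 mm by 190 mm) begins 51 mm behind the grasp point.
Start: joints at [-75.281, 18.392, -4.016, 83.108, 1.295, 78.541, -3.26], TCP at [0.156, 0.631, 0.241] pointing down, gripper open.
Joint ranges: [-163.93, 163.93], [-17.29, 119.83], [-79.2, 71.16], [3.27, 140.29], [-89.18, 269.18], [5.43, 117.66], [-154.24, 154.24]. Speed limits (degrees/s): [147.25, 147.25, 180, 180, 180, 180, 180].

INTERFACE

Orientations are given as [roll, pitch, yaw] about the fixed x, y, z axes, in that order (R = Rz(yaw) Ry(pitch) Rx(roll)).
In Python, from cell import env gives the robot as it stands. The module is installed in compiled form; this text tells all that it offers.
- The arm moves only by the tool step_arm, never from a script. Its argument "steps" is one flat list of numbers, 5 for each row, row after row: the opening, from 0 (shut) to 1 (fully open), then the shift along the tool's x, y, z in mm, then the turn about the tool's z in degrees. In form: [grip, dx, dy, dz, roll, grip, dx, dy, dz, roll, ...]. A call has 1 to 12 rows; each row shifts and turns the commanded pose from where the row before left it, along the tool's axes as they then stand; what a row does not reach is not made up. A row lasts 1/8 s, in which the tool goes at most 62.5 mm and 10.7 degrees, less where a joint would pass 70% of its speed; a pose out of reach is approached as far as the arm can. A call with a gripper value outside its range is refused whole. The fingers move at their own pace and stop on an object; "grip_force" is the grip in N (left out, the last holds). Time passes only in rows, so rows that do not move let the fingers close. It gives the time, the measured TCP pose, the force, the opening and the grip force at its end, in the units of the state.
- env.get_obs(): the state, without advancing time (a new reading comes with each control period).
- env.read_camera(name): name is "scene" or "top" or "wrist"; returns a dict with "image" (420x560x3 uint8, red, green, blue), "camera_matrix" (3x3 intrinsics, pixels), "distortion" ([k1, k2, p1, p2, k3] as OpenCV has them; the pictures are not rectified), "R" (3x3) and "t" (3): a world point X has camera coordinates R X + t. Camera axes: x right, y down, z forward; pixel columns grow to the right and rows downward; lengths in m; the calibration is good to about 2 mm. A picture is of the moment at which its call begins. There is no depth.
- env.sign_off(): hands the job in; it is judged then, once.
The state is a dict: "time_s": time; "qpos": joint angles; "joint_velocities": joint speeds; "effort": joint torques, N m; "tool_pos": TCP position; "tool_rot": TCP orientation; "force": force on the tool from outside, world axes, zero at the start; "wrist_torque": the same for the moment, N m; "grip_width": finger opening in m; "grasp_force": force on a finger pad.
Only numpy, scipy, OpenCV 4.12 (cv2) and the standard library are available. Lean on these libraries where they do the work, as an engineer would, in place of code of your own. Each camera call takes 0.05 s, during which the arm holds its last target. There are 200 camera calls.

## Working session

There is one attempt and no reset: what is moved stays moved. The work goes in short steps, Python scripts to look and compute and a tool call to move; the robot and the scene stay as the last step left them, time stands still between calls to the robot, and variables do not carry over. Pictures are saved under pics/ and viewed, at most 10 in all, crops included, and the job is handed in when it is done.

Besides the shell and the picture viewer there is one more tool, called after ">>>" by a JSON object that holds its "api" and its "payload". step_arm: Moves the arm, as the interface text tells. Its arguments: {"type":"object","properties":{"steps":{"type":"array","items":{"type":"number"}},"grip_force":{"type":"number"}},"required":["steps"]}

```bash
mkdir -p pics; cat > h.py <<'E'
from cell import env
import cv2, numpy as np
def snap(cam,name):
    c=env.read_camera(cam); cv2.imwrite(f'pics/{name}.png',c['image'][:,:,::-1]); return c
def ray(c,u,v,z):
    p=cv2.undistortPoints(np.array([[[u,v]]],float),np.array(c['camera_matrix']),np.array(c['distortion']))[0,0]
    R=np.array(c['R']);t=np.array(c['t']); o=-R.T@t; d=R.T@np.array([p[0],p[1],1]); return o+d*(z-o[2])/d[2]
def proj(c,X):
    R=np.array(c['R']); return cv2.projectPoints(np.array(X,float).reshape(-1,3),cv2.Rodrigues(R)[0],np.array(c['t'],float),np.array(c['camera_matrix']),np.array(c['distortion']))[0][:,0]
E
python3 - <<'E'
from h import *
import pickle
for n in ('top','scene'):
    c=snap(n,n+'0'); pickle.dump(c,open(n+'0.pkl','wb')); print(n,-np.array(c['R']).T@c['t'])
o=env.get_obs(); print(o)
E
```

```text
top [0.46138636 0.08299831 1.0246039 ]
scene [0.30446658 0.61075459 0.71438153]
{'time_s': 0.1, 'qpos': array([-75.27939269,  18.43456712,  -4.01533027,  83.16921682,
         1.29376454,  78.53933344,  -3.25904557]), 'joint_velocities': array([ 0.1116783 , -0.10349268, -0.03825946, -0.23185732, -0.0821639 ,
       -0.08967426,  0.09899746]), 'effort': array([-6.92247590e-05, -4.92568839e+01, -4.05399352e-01, -3.13397169e+01,
       -6.40475401e-02,  3.95392010e-02,  5.67609447e-05]), 'tool_pos': array([0.15621783, 0.63046972, 0.24026216]), 'tool_rot': array([-1.79902044e+02,  4.30015087e-03,  1.66089537e+02]), 'force': array([ 0.32442038, -0.47332786, -0.42818737]), 'wrist_torque': array([ 0.0128606 ,  0.00765729, -0.01463994]), 'grasp_force': 0.0, 'grip_width': 0.0869176079343152}
```

View pics/top0.png

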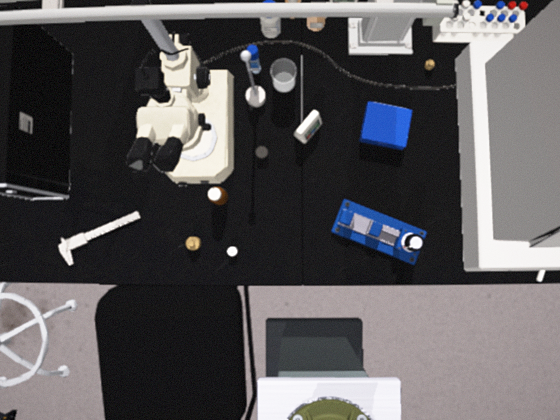

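View pics/scene0.png

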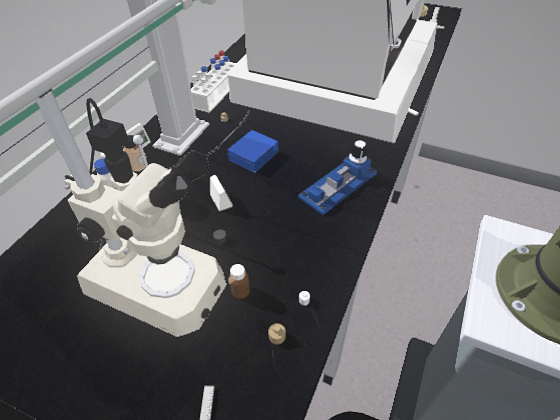

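Top: stub at (232,252), brass weight at (193,243), bottle at (217,196), timer near (308,126), vise at (378,232) with knob at about (410,241). Scene: stub at (304,298), knob at (357,153). Enlarging the vise next.

```bash
python3 - <<'E'
from h import *
import pickle
t=pickle.load(open('top0.pkl','rb'));s=pickle.load(open('scene0.pkl','rb'))
a=cv2.resize(t['image'][185:275,320:440],None,fx=6,fy=6,interpolation=2)[:,:,::-1]
b=cv2.resize(s['image'][130:220,290:390],None,fx=6,fy=6,interpolation=2)[:,:,::-1]
cv2.imwrite('pics/ct.png',a);cv2.imwrite('pics/cs.png',b)
for n,c,uv,z in [('stub',t,(232,252),.02),('stub',s,(304,297),.015),('brass',t,(193,243),.03),('bottle',t,(217,195),.076),('knob',t,(410,241),.093),('knobs',s,(359,146),.093)]: print(n,ray(c,*uv,z).round(4))
E
```

```text
stub [0.4335 0.2132 0.02  ]
stub [0.438  0.2166 0.015 ]
brass [0.4532 0.2983 0.03  ]
bottle [0.5548 0.2389 0.076 ]
knob [ 0.458  -0.1617  0.093 ]
knobs [ 0.4565 -0.1611  0.093 ]
```

View pics/ct.png

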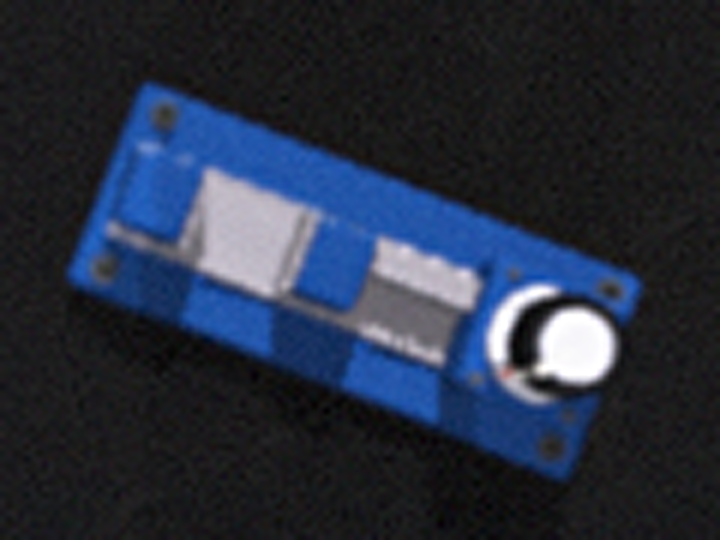

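```bash
cat > vise.py <<'E'
from h import *
import pickle
from scipy.optimize import least_squares
t=pickle.load(open('top0.pkl','rb'))
X=np.array([[40,89,12],[40,-111,12],[-40,-111,12],[-40,89,12],[0,-75,93]])/1e3
U=np.array([[150,85],[640,275],[570,480],[72,280],[578,345]])/6-.5+.5/6+[320,185]
def W(p,X):
    c,s=np.cos(p[2]),np.sin(p[2]); X=np.atleast_2d(X); return X@np.array([[c,s,0],[-s,c,0],[0,0,1]])+[p[0],p[1],0]
r=least_squares(lambda p:(proj(t,W(p,X))-U).ravel(),[.5,-.1,-.35]); P=r.x
E
python3 - <<'E'
from vise import *
print(P,np.degrees(P[2]),r.fun.reshape(-1,2).round(1))
print('bed',W(P,[0,.055,.016]),'knob',W(P,[0,-.075,.081]),'stub goal',W(P,[0,.043,.016]))
def q(u,v,z):
    w=ray(t,u/6-.4+320,v/6-.4+185,z); c,s=np.cos(P[2]),np.sin(P[2]); d=w[:2]-P[:2]; print([c*d[0]+s*d[1],-s*d[0]+c*d[1]])
q(205,195,.042);q(305,250,.042);q(318,218,.042);q(290,290,.042);q(375,245,.042); q(300,215,.016); q(280,295,.016);q(200,165,.016)
E
```

```text
[ 0.48367009 -0.10422166 -0.37707188] -21.60462722867827 [[-0.7 -0.5]
 [ 0.9  0.5]
 [ 0.2 -0.1]
 [-0.5  0.2]
 [ 0.  -0.1]]
bed [[ 0.50392107 -0.05308558  0.016     ]] knob [[ 0.45605512 -0.17395266  0.081     ]] stub goal [[ 0.49950268 -0.06424255  0.016     ]]
[np.float64(0.005631042793983326), np.float64(0.056648304234323786)]
[np.float64(0.0003484985677758455), np.float64(0.015910528630541453)]
[np.float64(0.012884902149358366), np.float64(0.015628662835926187)]
[np.float64(-0.015121323560610855), np.float64(0.015835360747733847)]
[np.float64(0.011340082589142358), np.float64(-0.007036273587375632)]
[np.float64(0.014181527359039851), np.float64(0.018274606289159886)]
[np.float64(-0.016237208520096982), np.float64(0.01465871174880135)]
[np.float64(0.017888004100174465), np.float64(0.05946936330594206)]
```

>>> {"api": "step_arm", "payload": {"steps": [0.6, -31, -28, 4, 0, 0.6, -31, -28, 4, 0, 0.6, -31, -28, 4, 0, 0.6, -31, -28, 4, 0, 0.6, -31, -28, 4, 0, 0.6, -31, -28, 4, 0, 0.6, -31, -28, 4, 0, 0.6, -31, -28, 4, 0, 0.6, -31, -28, 4, 0, 0.6, -31, -28, 4, 0, 0.6, -31, -28, 4, 0, 0.6, -15, -14, 4, 0]}}

```text
time_s: 1.6
tool_pos: [0.4255, 0.2302, 0.1929]
tool_rot: [-180.0, 0.0, 165.9]
force: [-0.9, 0.4, 0.8]
grip_width: 0.0521
grasp_force: 0.0
```

```bash
python3 - <<'E'
from h import *
import pickle
c=snap('wrist','w1'); pickle.dump(c,open('w1.pkl','wb')); o=env.get_obs(); print(o['tool_pos'],o['tool_rot'],o['qpos'],-np.array(c['R']).T@c['t']); print(proj(c,[.436,.215,.02]))
E
```

```text
[0.42641186 0.22809685 0.19237252] [-1.79870915e+02  2.92443545e-02  1.65767467e+02] [-47.78683393  -0.44942261  16.41458518 110.36121847   0.25326308
  70.14184379  44.30844627] [0.35492359 0.24767718 0.33709714]
[[275.59310134 215.57850894]]
```

View pics/w1.png

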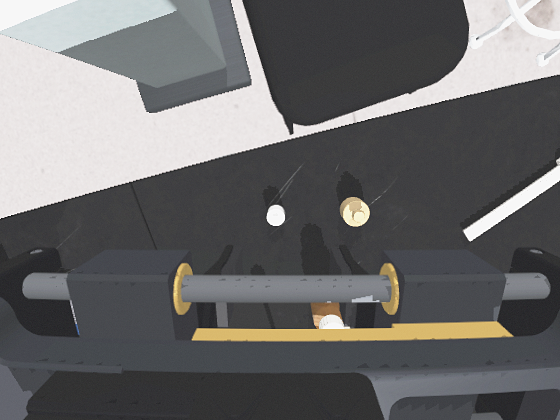

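Wrist view: stub at (276,215), brass weight at (355,211), bottle at (328,318), as predicted. I'll refine the stub centre by its blob.

```bash
python3 - <<'E'
from h import *
import pickle
for f,(u0,v0) in [('w1',(276,215)),('top0',(232,252)),('scene0',(304,298))]:
    c=pickle.load(open(f+'.pkl','rb')); g=c['image'].min(2)[v0-18:v0+18,u0-18:u0+18]; m=g>110
    v,u=np.nonzero(m); uv=(u.min()+u.max())/2+u0-18,(v.min()+v.max())/2+v0-18
    print(f,m.sum(),uv,ray(c,*uv,.011)[:2])
S=ray(pickle.load(open('w1.pkl','rb')),276,215,.011); print(S)
o=env.get_obs(); y=np.radians(o['tool_rot'][2]); 
for S in [np.array([.436,.2155])]:
    d=S-o['tool_pos'][:2]; print('tool dx dy mm',1e3*(np.cos(y)*d[0]+np.sin(y)*d[1]),1e3*(np.sin(y)*d[0]-np.cos(y)*d[1]))
E
```

```text
w1 331 (np.float64(275.0), np.float64(215.0)) [0.43747026 0.21358699]
top0 88 (np.float64(232.0), np.float64(251.0)) [0.43551734 0.21435287]
scene0 139 (np.float64(304.0), np.float64(298.0)) [0.43790194 0.21639472]
[0.43774976 0.214699   0.011     ]
tool dx dy mm -12.39087915066746 -9.852881383988368
```

>>> {"api": "step_arm", "payload": {"steps": [0.6, -7, -5, 20, 0, 0.6, -7, -6, 30, 0, 0.6, 0, 0, 35, 0, 0.6, 0, 0, 35, 0, 0.6, 0, 0, 28, 0, 0.6, 0, 0, 15, 0, 0.6, 0, 0, 8, 0, 0.6, 0, 0, 0, 0]}}

```text
time_s: 2.65
tool_pos: [0.4355, 0.219, 0.0224]
tool_rot: [180.0, 0.0, 166.1]
force: [0.0, -0.5, 0.5]
grip_width: 0.0522
grasp_force: 0.0
```

>>> {"api": "step_arm", "payload": {"steps": [0.1, 0, 0, 0, 0, 0.1, 0, 0, 0, 0, 0.1, 0, 0, 0, 0, 0.1, 0, 0, 0, 0, 0.1, 0, 0, 0, 0, 0.1, 0, 0, 0, 0], "grip_force": 15}}

```text
time_s: 3.4
tool_pos: [0.4355, 0.2187, 0.0225]
tool_rot: [180.0, 0.0, 166.1]
force: [0.0, -0.8, 3.6]
grip_width: 0.0197
grasp_force: 15.0
```

>>> {"api": "step_arm", "payload": {"steps": [0.1, 0, 0, -20, 0, 0.1, 0, 0, -40, 0, 0.1, 0, 0, -40, 0, 0.1, 0, 0, -40, 0, 0.1, -16, -33, 0, 0, 0.1, -16, -33, 0, 0, 0.1, -16, -33, 0, 0, 0.1, -16, -33, 0, 0, 0.1, -16, -33, 0, 0, 0.1, -16, -33, 0, 0, 0.1, -17, -33, 0, 0, 0.1, -17, -33, 0, 0]}}

```text
time_s: 4.9
tool_pos: [0.4982, -0.0697, 0.1621]
tool_rot: [180.0, 0.0, 166.1]
force: [1.2, 0.6, -0.6]
grip_width: 0.0196
grasp_force: 15.0
```

>>> {"api": "step_arm", "payload": {"steps": [0.1, 0, 0, 0, -10.3, 0.1, 0, 0, 0, -10.3, 0.1, 0, 0, 0, -10.3, 0.1, 0, 0, 0, -10.3, 0.1, 0, 0, 0, -10.3, 0.1, 0, 0, 0, -10.3, 0.1, 0, 0, 0, -10.3, 0.1, 0, 0, 0, -10.3, 0.1, 0, 0, 50, 0, 0.1, 0, 0, 10, 0, 0.1, 0, 0, 0, 0]}}

```text
time_s: 6.28
tool_pos: [0.4929, -0.073, 0.0924]
tool_rot: [179.3, -1.7, -120.3]
force: [0.3, -0.8, -0.1]
grip_width: 0.0193
grasp_force: 15.0
```

```bash
python3 - <<'E'
from vise import *
c=snap('wrist','w2'); pickle.dump(c,open('w2.pkl','wb')); s=snap('scene','s2'); pickle.dump(s,open('s2.pkl','wb'))
o=env.get_obs(); print(o['tool_pos'],o['tool_rot'],o['qpos'],o['grip_width'],o['grasp_force'])
def L(w):
    k,q=np.cos(P[2]),np.sin(P[2]); d=np.array(w)[:2]-P[:2]; return np.array([k*d[0]+q*d[1],-q*d[0]+k*d[1]])
print('tcp in vise',L(o['tool_pos'])); print('wrist px fixed jaw top corners, sliding, knob',proj(c,W(P,[[.015,.055,.042],[-.015,.055,.042],[.015,.016,.042],[-.015,.016,.042],[0,-.075,.093]])).round(1))
b=cv2.resize(s['image'][100:240,270:430],None,fx=4.2,fy=4.2,interpolation=2)
a=c['image'][:,:]; b=b[:420]
cv2.imwrite('pics/m2.png',cv2.resize(np.hstack([a,b[:, :672]]),None,fx=.64,fy=.64,interpolation=3)[:,:800,::-1])
E
```

```text
[ 0.49445979 -0.07265022  0.09408496] [ 179.4764332   -1.5891755 -120.2613239] [  1.07300739   8.32921197   3.64083337 113.24811552   0.78853997
  59.60018398 154.0063618 ] 0.019361095861847435 14.999825656414032
tcp in vise [-0.00159291  0.0333262 ]
wrist px fixed jaw top corners, sliding, knob [[265.6 278. ]
 [306.5 272. ]
 [256.1 226.9]
 [298.9 220.4]
 [244.3  62.9]]
```

View pics/w2.png

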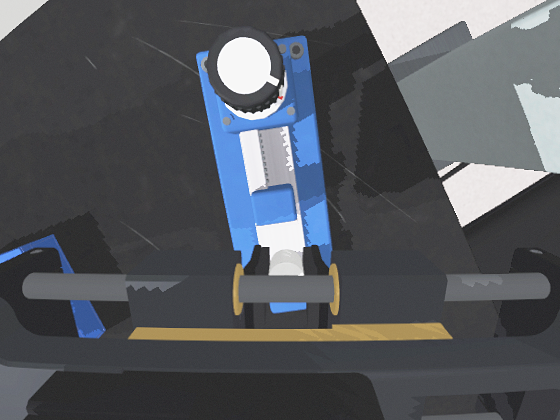

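Stub is held between the fingers at about (285,262); vise and knob (245,65) are where expected, with free play in the view. Joint 7 hit its limit, so I use the other half-turn grasp: raise and turn +172°.

>>> {"api": "step_arm", "payload": {"steps": [0.1, 0, 0, -30, 0, 0.1, 0, 0, -35, 0, 0.1, 0, 0, 0, 10.5, 0.1, 0, 0, 0, 10.5, 0.1, 0, 0, 0, 10.5, 0.1, 0, 0, 0, 10.5, 0.1, 0, 0, 0, 10.5, 0.1, 0, 0, 0, 10.5, 0.1, 0, 0, 0, 10.5, 0.1, 0, 0, 0, 10.5, 0.1, 0, 0, 0, 10.5, 0.1, 0, 0, 0, 10.5]}}

```text
time_s: 7.88
tool_pos: [0.496, -0.0711, 0.1596]
tool_rot: [-178.4, -0.1, 134.4]
force: [-1.0, 0.3, -0.5]
grip_width: 0.0193
grasp_force: 15.0
```

>>> {"api": "step_arm", "payload": {"steps": [0.1, 0, 0, 0, 10.5, 0.1, 0, 0, 0, 10.5, 0.1, 0, 0, 0, 10.5, 0.1, 0, 0, 0, 10.5, 0.1, 0, 0, 0, 10.5, 0.1, 0, 0, 0, 10.5, 0.1, 0, 0, 0, 0, 0.1, 0, 0, 0, 0]}}

```text
time_s: 8.88
tool_pos: [0.4954, -0.0712, 0.1586]
tool_rot: [-179.1, 1.4, 71.9]
force: [0.8, -0.0, -0.3]
grip_width: 0.0197
grasp_force: 15.0
```

```bash
cat > mv.py <<'E'
from vise import *
from scipy.spatial.transform import Rotation as Ro
def tool(dst,roll=0):
    "tool-axis shift in mm to reach world dst, expressed after rolling by roll degrees"
    o=env.get_obs(); R=Ro.from_euler('xyz',o['tool_rot'],degrees=True)*Ro.from_euler('z',roll,degrees=True)
    print(o['tool_pos'].round(4),o['tool_rot'].round(1),o['qpos'].round(0),'after roll',R.as_euler('xyz',degrees=True).round(1),'shift',(1e3*R.inv().apply(np.array(dst)-o['tool_pos'])).round(1))
E
python3 - <<'E'
from mv import *
g=W(P,[0,.0385,.0388])[0]; print(g); tool([*g[:2],.060],3.5); tool(g,3.5)
E
```

```text
[ 0.49784578 -0.06842641  0.0388    ]
[ 0.4954 -0.0712  0.1586] [-179.1    1.4   71.9] [ -5.   4.  10. 110.   0.  67. -14.] after roll [-179.2    1.5   68.4] shift [ 6.1  2.6 98.4]
[ 0.4954 -0.0712  0.1586] [-179.1    1.4   71.9] [ -5.   4.  10. 110.   0.  67. -14.] after roll [-179.2    1.5   68.4] shift [  6.6   2.9 119.6]
```

>>> {"api": "step_arm", "payload": {"steps": [0.1, 0, 0, 0, 3.5, 0.1, 6, 3, 20, 0, 0.1, 0, 0, 30, 0, 0.1, 0, 0, 30, 0, 0.1, 0, 0, 18, 0, 0.1, 0, 0, 0, 0, 0.1, 0, 0, 0, 0]}}

```text
time_s: 9.75
tool_pos: [0.4983, -0.069, 0.0604]
tool_rot: [-179.2, 1.5, 68.3]
force: [-0.4, 0.4, -0.5]
grip_width: 0.0197
grasp_force: 15.0
```

```bash
python3 - <<'E'
from mv import *
tool(W(P,[0,.0385,.0388])[0]); s=snap('scene','s3'); t=snap('top','t3'); print(env.get_obs()['force'])
a=cv2.resize(s['image'][120:220,285:395],None,fx=3.6,fy=3.6,interpolation=2);b=cv2.resize(t['image'][185:285,320:430],None,fx=3.6,fy=3.6,interpolation=2)
cv2.imwrite('pics/m3.png',np.hstack([a,b])[:,:,::-1])
E
```

```text
[ 0.4983 -0.069   0.0604] [-179.2    1.5   68.3] [ -5.  11.  10. 115.  -1.  56. -17.] after roll [-179.2    1.5   68.3] shift [ 0.9 -0.3 21.6]
[ 0.4141875  -0.48803169 -1.23643849]
```

View pics/m3.png

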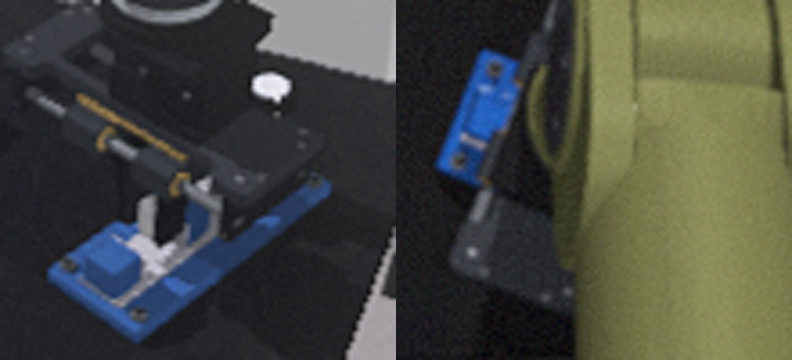

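The scene crop shows the stub between the fingers, over the bed and clear of the fixed jaw (110,255); the knob top (272,88) is clear of the gripper's body. Lowering.

>>> {"api": "step_arm", "payload": {"steps": [0.1, 1, 0, 10, 0, 0.1, 0, 0, 7, 0, 0.1, 0, 0, 3, 0, 0.1, 0, 0, 0, 0, 0.1, 0, 0, 0, 0]}}

```text
time_s: 10.48
tool_pos: [0.4975, -0.0684, 0.0395]
tool_rot: [-179.1, 1.5, 68.2]
force: [-0.3, 0.2, -0.7]
grip_width: 0.0195
grasp_force: 15.0
```

>>> {"api": "step_arm", "payload": {"steps": [0.1, 0, 0, 1, 0, 0.1, 0, 0, 0, 0, 0.1, 0, 0, 0, 0]}}

```text
time_s: 10.85
tool_pos: [0.4975, -0.0685, 0.0386]
tool_rot: [-179.1, 1.5, 68.2]
force: [-0.6, -0.9, 2.3]
grip_width: 0.0196
grasp_force: 15.0
```

>>> {"api": "step_arm", "payload": {"steps": [0.28, 0, 0, 0, 0, 0.28, 0, 0, 0, 0, 0.45, 0, 0, 0, 0, 0.45, 0, 0, 0, 0, 0.45, 0, 0, -5, 0, 0.45, 0, 0, -15, 0, 0.45, 0, 0, -30, 0, 0.45, 0, 0, -40, 0, 0.45, 0, 0, -40, 0, 0.45, 0, 0, 0, 0]}}

```text
time_s: 12.1
tool_pos: [0.5032, -0.0661, 0.1732]
tool_rot: [-179.6, 1.3, 68.2]
force: [-0.2, 0.7, -0.3]
grip_width: 0.039
grasp_force: 0.0
```

```bash
python3 - <<'E'
from mv import *
tool(W(P,[0,-.075,.150])[0]); c=snap('wrist','w4'); pickle.dump(c,open('w4.pkl','wb')); s=snap('scene','s4')
print(proj(c,W(P,[[0,.036,.036],[0,-.075,.093],[0,.055,.042],[0,.016,.042]])).round(0))
a=c['image'];b=cv2.resize(s['image'][130:220,290:370],(373,420),interpolation=2)
cv2.imwrite('pics/m4.png',cv2.resize(np.hstack([a,b]),None,fx=.85,fy=.85)[:,:,::-1])
E
```

```text
[ 0.5032 -0.0661  0.1732] [-179.6    1.3   68.2] [ -6.   4.  10. 108.   0.  69. -18.] after roll [-179.6    1.3   68.2] shift [-117.1   -3.6   25.9]
[[283. 214.]
 [282. 347.]
 [282. 197.]
 [283. 235.]]
```

View pics/m4.png

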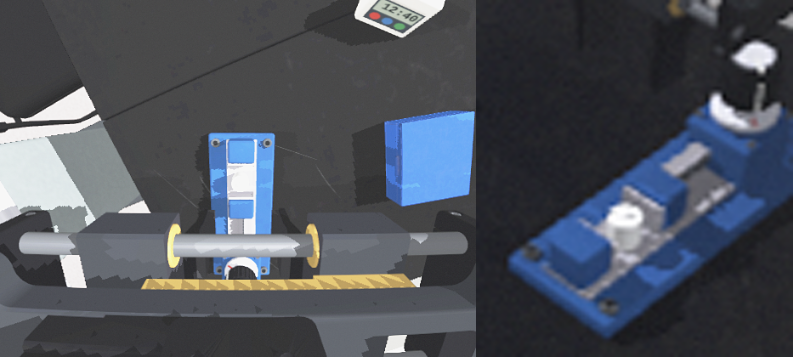

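Wrist part: stub stands in the gap at about (283,215) full-scale, as predicted, well off both jaws. Scene part: stub upright, jaw open. The gripper body will sweep near the white cabinet, so I check its height first.

```bash
python3 - <<'E'
from mv import *
s=pickle.load(open('scene0.pkl','rb'))
for u,v in [(465,268),(470,268),(460,150)]:
  for z in (0,.05,.1,.15,.2):
    w=ray(t,u,v,z); print(u,v,z,w[:2].round(3),proj(s,w)[0].round(0))
tool(W(P,[0,-.075,.145])[0])
E
```

```text
465 268 0 [ 0.396 -0.31 ] [393. 146.]
465 268 0.05 [ 0.4   -0.291] [394. 135.]
465 268 0.1 [ 0.403 -0.272] [394. 123.]
465 268 0.15 [ 0.406 -0.253] [395. 109.]
465 268 0.2 [ 0.409 -0.234] [396.  94.]
470 268 0 [ 0.396 -0.322] [394. 144.]
470 268 0.05 [ 0.4   -0.302] [395. 133.]
470 268 0.1 [ 0.403 -0.282] [396. 120.]
470 268 0.15 [ 0.406 -0.263] [396. 107.]
470 268 0.2 [ 0.409 -0.243] [397.  92.]
460 150 0 [ 0.666 -0.308] [299. 123.]
460 150 0.05 [ 0.656 -0.288] [300. 112.]
460 150 0.1 [ 0.646 -0.269] [301. 101.]
460 150 0.15 [ 0.636 -0.25 ] [302.  88.]
460 150 0.2 [ 0.626 -0.231] [304.  74.]
[ 0.5007 -0.066   0.1693] [-179.2    1.5   68.2] [ -6.   4.  10. 108.   0.  69. -18.] after roll [-179.2    1.5   68.2] shift [-116.2   -1.    27.4]
```

>>> {"api": "step_arm", "payload": {"steps": [0.8, -29, 0, 0, 0, 0.8, -29, 0, 0, 0, 0.8, -29, 0, 0, 0, 0.8, -29, -1, 0, 0, 0.8, 0, 0, 0, -10.2, 0.8, 0, 0, 0, -10.2, 0.8, 0, 0, 0, -10.2, 0.8, 0, 0, 0, -10.2, 0.8, 0, 0, 0, -10.2, 0.8, 0, 0, 0, -10.2, 0.8, 0, 0, 0, -10.2]}}

```text
time_s: 13.58
tool_pos: [0.4555, -0.173, 0.1702]
tool_rot: [-178.2, -0.5, 139.9]
force: [0.5, -0.7, -0.6]
grip_width: 0.0698
grasp_force: 0.0
```

>>> {"api": "step_arm", "payload": {"steps": [0.8, 0, 0, 0, -10.2, 0.8, 0, 0, 0, -10.2, 0.8, 0, 0, 0, -10.2, 0.8, 0, 0, 0, -10.2, 0.8, 0, 0, 0, -10.2, 0.8, 0, 0, 0, -10.2, 0.8, 0, 0, 0, 0, 0.8, 0, 0, 0, 0]}}

```text
time_s: 14.58
tool_pos: [0.456, -0.1732, 0.1709]
tool_rot: [-179.5, -1.8, -159.4]
force: [-0.8, -0.1, 0.1]
grip_width: 0.0695
grasp_force: 0.0
```

```bash
python3 - <<'E'
from mv import *
g=W(P,[0,-.075,.082])[0]; tool(g); c=snap('wrist','w5'); pickle.dump(c,open('w5.pkl','wb')); print(proj(c,W(P,[[0,-.075,.093],[.018,-.075,.093],[0,-.057,.093],[-.018,-.075,.093],[0,-.093,.093]])).round(0))
E
```

```text
[ 0.456  -0.1732  0.1709] [-179.5   -1.8 -159.4] [  3.   2.  14. 111.   1.  69. 127.] after roll [-179.5   -1.8 -159.4] shift [-2.5  0.  88.8]
[[286. 233.]
 [271. 249.]
 [303. 248.]
 [302. 217.]
 [269. 218.]]
```

View pics/w5.png

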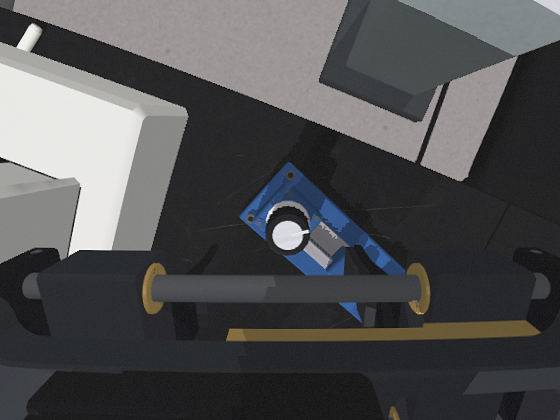

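Wrist: white knob top at (288,235) with predicted (286,233) – well centred; index line at (308,230). Descending to grip.

>>> {"api": "step_arm", "payload": {"steps": [0.8, 0, 0, 20, -9, 0.8, -2, 0, 25, -9, 0.8, 0, 0, 25, 0, 0.8, 0, 0, 14, 0, 0.8, 0, 0, 5, 0, 0.8, 0, 0, 0, 0, 0.8, 0, 0, 0, 0]}}

```text
time_s: 15.5
tool_pos: [0.4568, -0.1742, 0.0833]
tool_rot: [-179.9, -1.7, -141.2]
force: [0.7, 0.1, -0.2]
grip_width: 0.0695
grasp_force: 0.0
```

```bash
python3 - <<'E'
from mv import *
tool(W(P,[0,-.075,.082])[0])
E
```

```text
[ 0.4568 -0.1742  0.0833] [-179.9   -1.7 -141.2] [  4.   8.  13. 116.  -0.  58. 146.] after roll [-179.9   -1.7 -141.2] shift [0.4 0.6 1.3]
```

>>> {"api": "step_arm", "payload": {"steps": [0.8, 0, 0, 1, 0, 0.35, 0, 0, 0, 0, 0.35, 0, 0, 0, 0, 0.35, 0, 0, 0, 0, 0.35, 0, 0, 0, 0, 0.35, 0, 0, 0, 0], "grip_force": 25}}

```text
time_s: 16.25
tool_pos: [0.4557, -0.1735, 0.0815]
tool_rot: [179.9, -1.8, -141.2]
force: [-1.1, 1.7, 1.7]
grip_width: 0.0353
grasp_force: 25.0
```

```bash
python3 - <<'E'
from mv import *
tool(W(P,[0,-.075,.082])[0]); o=env.get_obs(); print(o['force'],o['wrist_torque'],o['grip_width'])
E
```

```text
[ 0.4557 -0.1735  0.0815] [ 179.9   -1.8 -141.2] [  4.   8.  13. 116.  -0.  58. 146.] after roll [ 179.9   -1.8 -141.2] shift [ 0.  -0.5 -0.5]
[-1.06711449  1.70618238  1.71880579] [0.39741856 0.3752017  0.00132716] 0.03532783585900735
```

>>> {"api": "step_arm", "payload": {"steps": [0.35, 0, 0, 0, 10, 0.35, 0, 0, 0, 10, 0.35, 0, 0, 0, 10, 0.35, 0, 0, 0, 10, 0.35, 0, 0, 0, 10, 0.35, 0, 0, 0, 10, 0.35, 0, 0, 0, 10, 0.35, 0, 0, 0, 10, 0.35, 0, 0, 0, 10, 0.35, 0, 0, 0, 10]}}

```text
time_s: 17.5
tool_pos: [0.4565, -0.1705, 0.0814]
tool_rot: [-178.4, 0.1, 118.6]
force: [0.1, 6.4, 1.0]
grip_width: 0.0355
grasp_force: 25.0
```

```bash
cat > look.py <<'E'
from mv import *
import sys
o=env.get_obs(); print(o['time_s'],o['tool_pos'].round(4),o['tool_rot'].round(1),o['qpos'].round(0),o['force'].round(1),o['wrist_torque'].round(3),o['grip_width'])
s=snap('scene','s_'+sys.argv[1]); a=cv2.resize(s['image'][130:220,290:390],(700,630),interpolation=2)[:580]
cv2.imwrite('pics/k_'+sys.argv[1]+'.png',a[:,:,::-1])
E
python3 look.py 1
```

```text
17.5 [ 0.4565 -0.1705  0.0814] [-1.784e+02  1.000e-01  1.186e+02] [ -3.   8.  21. 116.  -2.  58.  47.] [0.1 6.4 1. ] [ 1.782 -0.218  0.045] 0.03548265396454577
```

View pics/k_1.png

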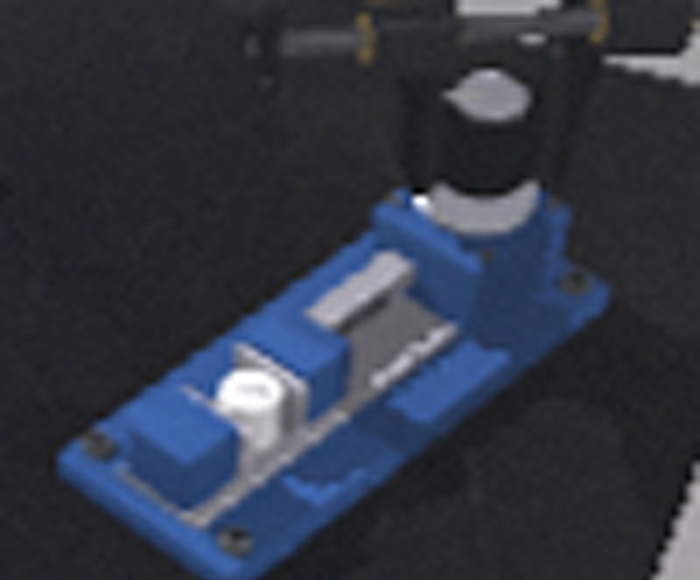

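Jaw has moved up to the stub (250,405), which stands upright with a gap still to the fixed jaw. Continuing.

>>> {"api": "step_arm", "payload": {"steps": [0.35, 0, 0, 0, 10, 0.35, 0, 0, 0, 10, 0.35, 0, 0, 0, 10, 0.35, 0, 0, 0, 0]}}

```text
time_s: 18.05
tool_pos: [0.4574, -0.1706, 0.0814]
tool_rot: [-178.7, 0.9, 88.8]
force: [0.4, 6.7, -0.7]
grip_width: 0.0354
grasp_force: 25.0
```

```bash
python3 look.py 2; python3 - <<'E'
from mv import *
# jaw position from edge: compare white face/top edges along the vise axis in the scene image before/after
for n in ('s_1','s_2'):
    im=cv2.imread(f'pics/{n}.png'); print(n)
    c=env.read_camera('scene')
    L=[proj(c,W(P,[.013,y,.042]))[0] for y in np.arange(-.02,.062,.003)]
    print([tuple(int(k) for k in im[int(round(v)),int(round(u))]) for u,v in L])
E
```

```text
18.05 [ 0.4574 -0.1706  0.0814] [-178.7    0.9   88.8] [ -5.   8.  23. 116.  -2.  58.  18.] [ 0.4  6.7 -0.7] [ 1.686 -0.571  0.052] 0.03538319293714535
s_1
[(152, 88, 55), (156, 91, 57), (156, 92, 59), (156, 92, 59), (155, 92, 57), (154, 89, 55), (153, 89, 55), (154, 90, 57), (151, 89, 55), (151, 89, 55), (153, 91, 58), (158, 94, 59), (165, 98, 62), (175, 104, 66), (168, 99, 62), (171, 101, 63), (171, 101, 63), (155, 90, 54), (178, 149, 141), (162, 119, 101), (154, 89, 55), (153, 91, 57), (156, 93, 58), (156, 92, 59), (156, 92, 59), (157, 94, 61), (153, 89, 55), (154, 91, 56)]
s_2
[(152, 89, 55), (156, 94, 59), (154, 89, 55), (154, 89, 55), (154, 91, 56), (152, 87, 54), (153, 88, 56), (155, 91, 59), (153, 89, 54), (153, 89, 54), (150, 88, 55), (154, 92, 57), (157, 94, 59), (172, 103, 63), (166, 99, 61), (168, 99, 62), (168, 99, 62), (173, 102, 66), (154, 88, 54), (149, 85, 50), (170, 136, 129), (153, 87, 53), (156, 90, 57), (154, 89, 57), (154, 89, 57), (154, 90, 57), (154, 90, 55), (154, 89, 55)]
```

```bash
python3 - <<'E'
from mv import *
c=pickle.load(open('scene0.pkl','rb'))
for n in ('s4','s_1','s_2'):
    im=cv2.imread(f'pics/{n}.png').astype(np.float32); ys=np.arange(0,.06,.0005)
    tot=0
    for x in (.012,.0135):
        p=proj(c,W(P,np.c_[np.full_like(ys,x),ys,np.full_like(ys,.041)])).astype(np.float32)
        v=cv2.remap(im,p[:,0],p[:,1],1)[2] if 0 else cv2.remap(im,p[:,0:1].copy(),p[:,1:2].copy(),cv2.INTER_LINEAR)[:,0,2]
        tot=tot+v
    print(n,[int(k) for k in (tot[::4]/2)])
E
```

```text
s4 [58, 58, 60, 59, 58, 57, 57, 57, 56, 58, 79, 110, 112, 79, 66, 58, 55, 55, 55, 54, 55, 55, 56, 57, 59, 61, 63, 59, 56, 58]
s_1 [57, 57, 55, 56, 57, 58, 58, 59, 62, 65, 64, 63, 63, 62, 59, 64, 101, 128, 109, 83, 62, 55, 56, 56, 56, 57, 58, 58, 56, 59]
s_2 [57, 55, 53, 67, 66, 54, 55, 56, 59, 61, 62, 62, 62, 62, 63, 64, 59, 59, 92, 138, 125, 87, 64, 62, 55, 54, 54, 55, 55, 59]
```

View pics/k_2.png

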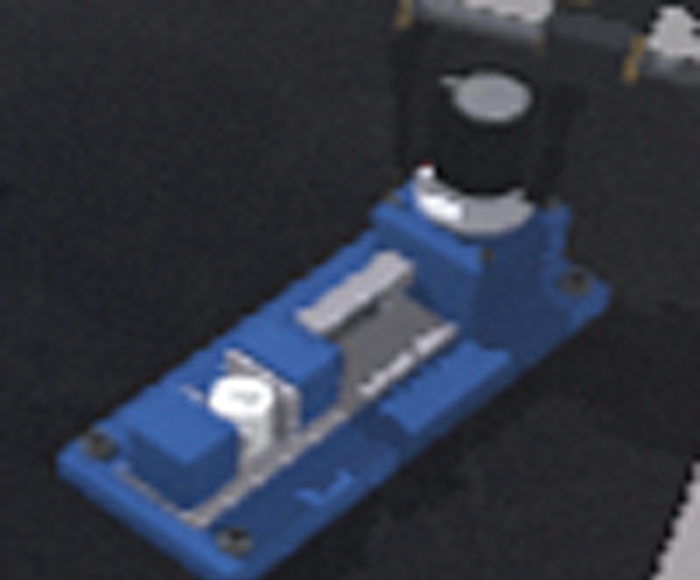

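Stub upright, nearly at the fixed jaw; red collar mark at (425,170), index line at (450,82). About 2–3 mm (≈20°) left; going slower with torque readings.

>>> {"api": "step_arm", "payload": {"steps": [0.35, 0, 0, 0, 5, 0.35, 0, 0, 0, 5, 0.35, 0, 0, 0, 5, 0.35, 0, 0, 0, 0]}}

```text
time_s: 18.7
tool_pos: [0.4577, -0.1707, 0.0814]
tool_rot: [-179.0, 1.2, 73.9]
force: [2.5, 6.7, -1.9]
grip_width: 0.0353
grasp_force: 25.0
```

```bash
python3 look.py 3
```

```text
18.7 [ 0.4577 -0.1707  0.0814] [-179.     1.2   73.9] [ -6.   8.  24. 116.  -2.  58.   3.] [ 2.5  6.7 -1.9] [ 1.597 -0.737  0.11 ] 0.03531446498735584
```

>>> {"api": "step_arm", "payload": {"steps": [0.35, 0, 0, 0, 5, 0.35, 0, 0, 0, 5, 0.35, 0, 0, 0, 0]}}

```text
time_s: 19.12
tool_pos: [0.458, -0.1708, 0.0815]
tool_rot: [-179.3, 1.3, 63.9]
force: [4.0, 6.5, -2.7]
grip_width: 0.0352
grasp_force: 25.0
```

```bash
python3 look.py 4
```

```text
19.125 [ 0.458  -0.1708  0.0815] [-179.3    1.3   63.9] [ -7.   8.  25. 116.  -3.  57.  -7.] [ 4.   6.5 -2.7] [ 1.573 -0.889  0.142] 0.03523665717603661
```

>>> {"api": "step_arm", "payload": {"steps": [0.35, 0, 0, 0, 5, 0.35, 0, 0, 0, 5, 0.35, 0, 0, 0, 0]}}

```text
time_s: 19.55
tool_pos: [0.4581, -0.171, 0.0815]
tool_rot: [-179.6, 1.4, 53.9]
force: [3.1, 4.9, -2.0]
grip_width: 0.0354
grasp_force: 25.0
```

```bash
python3 look.py 5
```

```text
19.55 [ 0.4581 -0.171   0.0815] [-179.6    1.4   53.9] [ -8.   8.  26. 116.  -3.  57. -17.] [ 3.1  4.9 -2. ] [ 1.387 -0.854  0.032] 0.035351009469720016
```

```bash
cat > ang.py <<'E'
from mv import *
import sys
c=pickle.load(open('scene0.pkl','rb'))
A=W(P,[0,-.075,0])[0]
def ana(n):
    im=cv2.imread(f'pics/{n}.png').astype(np.float32)
    ys=np.arange(.01,.052,.0005)
    p=proj(c,W(P,np.c_[np.full_like(ys,.0127),ys,np.full_like(ys,.041)])).astype(np.float32)
    v=np.clip(cv2.remap(im,p[:,0:1].copy(),p[:,1:2].copy(),cv2.INTER_LINEAR)[:,0,2]-70,0,None); jaw=1e3*(v@ys/v.sum())-6.5
    # ring brightness on knob top near the rim, and redness on the collar's rim
    th=np.radians(np.arange(0,360,5)); 
    def ring(r,z):
        p=proj(c,np.c_[A[0]+r*np.cos(th),A[1]+r*np.sin(th),np.full_like(th,z)]).astype(np.float32)
        return cv2.remap(im,p[:,0:1].copy(),p[:,1:2].copy(),cv2.INTER_LINEAR)[:,0]
    k=ring(.0155,.093).min(1); red=(lambda q:q[:,2]-q[:,:2].mean(1))(ring(.0205,.053))
    sub=im[130:170,340:375]; rr=sub[:,:,2]-sub[:,:,:2].max(2); i=np.unravel_index(rr.argmax(),rr.shape)
    w=ray(c,i[1]+340,i[0]+130,.0535)-A
    print(n,'jaw %.1f'%jaw,'red px',i[1]+340,i[0]+130,rr.max().round(),'ang %.0f r %.1f'%(np.degrees(np.arctan2(w[1],w[0])),1e3*np.hypot(*w[:2])),'index peaks',[(int(np.degrees(th[j])),int(k[j])) for j in np.argsort(-k)[:6]])
if __name__=='__main__':
    for n in sys.argv[1:]: ana(n)
E
python3 ang.py scene0 s4 s_1 s_2 s_3 s_4 s_5
```

```text
scene0 jaw 16.6 red px 360 160 27.0 ang 120 r 15.2 index peaks [(115, 225), (110, 217), (105, 177), (55, 169), (119, 168), (45, 167)]
s4 jaw 16.5 red px 360 160 22.0 ang 120 r 15.2 index peaks [(115, 201), (110, 193), (105, 156), (55, 155), (59, 152), (50, 149)]
s_1 jaw 27.9 red px 342 133 15.0 ang -47 r 95.0 index peaks [(25, 128), (29, 119), (35, 108), (40, 103), (20, 97), (45, 96)]
s_2 jaw 32.3 red px 351 153 25.0 ang -8 r 20.2 index peaks [(0, 103), (5, 96), (59, 94), (70, 94), (75, 93), (55, 93)]
s_3 jaw 33.3 red px 368 130 20.0 ang -86 r 107.6 index peaks [(350, 96), (55, 94), (59, 94), (70, 92), (75, 92), (65, 92)]
s_4 jaw 33.7 red px 366 131 20.0 ang -83 r 101.9 index peaks [(59, 95), (55, 94), (70, 94), (75, 94), (65, 92), (340, 92)]
s_5 jaw 33.3 red px 362 130 23.0 ang -78 r 103.7 index peaks [(200, 134), (195, 133), (190, 130), (205, 126), (185, 121), (210, 117)]
```

>>> {"api": "step_arm", "payload": {"steps": [0.35, 0, 0, 0, 5, 0.35, 0, 0, 0, 5, 0.35, 0, 0, 0, 0]}}

```text
time_s: 19.98
tool_pos: [0.4582, -0.1712, 0.0815]
tool_rot: [-179.9, 1.5, 43.9]
force: [4.6, 6.3, -2.2]
grip_width: 0.0349
grasp_force: 25.0
```

```bash
python3 look.py 6
```

```text
19.975 [ 0.4582 -0.1712  0.0815] [-179.9    1.5   43.9] [ -8.   8.  27. 116.  -3.  57. -27.] [ 4.6  6.3 -2.2] [ 1.374 -1.051  0.122] 0.0348614883628947
```

>>> {"api": "step_arm", "payload": {"steps": [0.35, 0, 0, 0, 5, 0.35, 0, 0, 0, 5, 0.35, 0, 0, 0, 0]}}

```text
time_s: 20.4
tool_pos: [0.4584, -0.1713, 0.0816]
tool_rot: [179.9, 1.5, 33.9]
force: [4.8, 5.3, -2.9]
grip_width: 0.0354
grasp_force: 25.0
```

```bash
python3 look.py 7
```

```text
20.4 [ 0.4584 -0.1713  0.0816] [179.9   1.5  33.9] [ -9.   8.  27. 116.  -3.  57. -36.] [ 4.8  5.3 -2.9] [ 1.322 -1.068  0.077] 0.0353954026221328
```

>>> {"api": "step_arm", "payload": {"steps": [0.35, 0, 0, 0, 5, 0.35, 0, 0, 0, 5, 0.35, 0, 0, 0, 0]}}

```text
time_s: 20.82
tool_pos: [0.4585, -0.1715, 0.0816]
tool_rot: [179.6, 1.4, 23.9]
force: [5.0, 5.1, -3.7]
grip_width: 0.0353
grasp_force: 25.0
```

```bash
python3 look.py 8; python3 ang.py s_8
```

```text
20.825 [ 0.4585 -0.1715  0.0816] [179.6   1.4  23.9] [-10.   8.  28. 116.  -3.  57. -46.] [ 5.   5.1 -3.7] [ 1.232 -1.117  0.013] 0.03530978330886528
s_8 jaw 33.3 red px 348 141 15.0 ang -47 r 60.3 index peaks [(295, 60), (355, 59), (290, 59), (350, 59), (270, 58), (275, 58)]
```

Two rise-and-fall torque cycles: about two clicks. Release and check.

>>> {"api": "step_arm", "payload": {"steps": [0.5, 0, 0, 0, 0, 0.8, 0, 0, 0, 0, 0.8, 0, 0, 0, 0, 0.8, 0, 0, 0, 0, 0.8, 0, 0, -10, 0, 0.8, 0, 0, -30, 0, 0.8, 0, 0, -40, 0, 0.8, 0, 0, -40, 0, 0.8, 0, 0, -30, 0, 0.8, 0, 0, 0, 0]}}

```text
time_s: 22.12
tool_pos: [0.4613, -0.1717, 0.2346]
tool_rot: [179.4, 1.4, 23.8]
force: [0.7, -0.1, -1.4]
grip_width: 0.0697
grasp_force: 0.0
```

```bash
python3 look.py 9; cat > fin.py <<'E'
from mv import *
import ang
s=snap('scene','s_9'); ang.ana('s4'); ang.ana('s_9')
c=snap('wrist','w9')
th=np.radians(np.arange(0,360,5)); A=ang.A
for n,im,cc in [('scene0',pickle.load(open('scene0.pkl','rb'))['image'],pickle.load(open('scene0.pkl','rb'))),('scene',s['image'],s),('w5',pickle.load(open('w5.pkl','rb'))['image'],pickle.load(open('w5.pkl','rb'))),('wrist',c['image'],c)]:
    print(n)
    for r,z in [(.0165,.093),(.0205,.0545)]:
        q=np.c_[A[0]+r*np.cos(th),A[1]+r*np.sin(th),np.full_like(th,z)]; p=proj(cc,q).astype(np.float32)
        v=cv2.remap(im,p[:,:1].copy(),p[:,1:].copy(),1)[:,0].astype(int)
        print(z,[int(x) for x in (v.min(1) if z>.06 else v[:,0]-v[:,1:].max(1))])
E
python3 fin.py
```

```text
22.125 [ 0.4613 -0.1717  0.2346] [179.4   1.4  23.8] [-12.  -1.  28. 106.   2.  76. -50.] [ 0.7 -0.1 -1.4] [-0.039  0.092 -0.035] 0.06974830801891464
s4 jaw 16.5 red px 360 160 22.0 ang 120 r 15.2 index peaks [(115, 201), (110, 193), (105, 156), (55, 155), (59, 152), (50, 149)]
s_9 jaw 33.3 red px 349 131 3.0 ang -59 r 98.6 index peaks [(55, 158), (59, 156), (45, 156), (40, 155), (50, 153), (65, 147)]
scene0
0.093 [46, 51, 55, 62, 72, 87, 93, 101, 119, 123, 125, 127, 126, 121, 120, 123, 120, 113, 106, 100, 96, 146, 185, 194, 132, 55, 52, 49, 48, 45, 45, 46, 47, 48, 48, 48, 47, 47, 46, 46, 46, 46, 47, 47, 47, 46, 46, 48, 50, 49, 47, 47, 47, 48, 47, 46, 46, 46, 46, 45, 45, 44, 44, 45, 45, 45, 41, 42, 43, 47, 55, 53]
0.0545 [-11, -13, -14, -9, -6, -7, -7, -7, -8, -8, -7, -7, -6, -7, -6, -3, -7, -9, -9, -8, -13, -10, 6, 18, 6, -5, -13, -15, -17, -16, -17, -24, -35, -36, -38, -47, -57, -48, -35, -16, -1, -2, -3, -5, -4, -4, -4, -3, -3, -5, -5, -5, -3, -1, -2, -3, -4, -3, -4, -4, -4, -4, -4, -4, -3, -4, -4, -4, -4, -5, -6, -8]
scene
0.093 [44, 48, 52, 58, 67, 80, 88, 98, 114, 116, 118, 121
[... 1120 characters left out ...]
 -99, -107, -105, -101, -94, -86, -88, -86, -80, -54, -25, -1, -2, -4, -4, -3, -8, -7, -7, -7]
wrist
0.093 [51, 49, 49, 48, 50, 52, 50, 50, 49, 47, 48, 49, 49, 48, 48, 49, 48, 46, 45, 44, 46, 44, 45, 46, 44, 46, 44, 42, 44, 44, 44, 42, 41, 43, 42, 44, 56, 60, 57, 53, 48, 47, 44, 38, 38, 37, 44, 46, 48, 51, 54, 44, 45, 46, 47, 46, 39, 100, 181, 147, 51, 43, 55, 48, 44, 47, 47, 48, 51, 47, 51, 50]
0.0545 [-7, 1, -6, 0, 2, 2, 2, 0, 1, -1, 2, -2, -1, -2, -3, -2, -6, -6, -2, -9, -3, -4, -19, -24, -22, -15, -6, 0, -3, -2, -4, -3, -5, -7, -7, -4, -4, -5, -5, -4, -5, -5, -5, -4, -5, -5, -6, -7, -7, -4, -1, 0, 0, 0, -1, -19, -62, -97, -98, -86, -77, -61, -64, -73, -71, -42, -35, -25, -25, -17, 5, -5]
```

The index line turned about 186° and the collar about 130°, so the limiter slipped close to two clicks. The jaw has stopped moving and the gripper is clear, so I'm handing in.

```bash
python3 -c "
from cell import env
print(env.sign_off())"
```

```text
the job is handed in; nothing more can be done
None
```

I handed the job in with the stub upright on the bed and clamped, and the limiter slipped about two clicks (estimated from torque and camera readings). The gripper was clear and the arm never went near the bystanders, but I had no picture views left to check the final scene by eye.

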